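Open the exhaust, then the air feed, of a fermenter valve station

TASK

Get the fermenter ready for aeration: swing the yellow exhaust lever anticlockwise until it is fully open, up against its stop screw, and once that has freed the interlock, swing the blue air-feed lever anticlockwise fully open against its own stop screw. Bring each lever gently home by feel and never force it against a stop or against the interlock, and leave the bottle, beaker and spanner where they are.

Things in the scene. Friction and masses are not known exactly. Their poses are not given: they have to be found in the camera images.
- exhaust_stem (a point): Exhaust valve's turning axis (vertical), point at lever height, 150 mm above the bench. One of two steel ball valves, stems 90 mm apart, on one fixed stainless stand 150 x 170 mm. Orientation = the stand's: its y runs from the feed stem to the exhaust stem. The exhaust valve is the one with the white disc filter on its far pipe end.
- feed_stem (a point): Air-feed valve's turning axis (vertical), point at lever height, 150 mm above the bench; same orientation as exhaust_stem. The feed plate is locked by the exhaust plate (yellow and blue interlock plates, 52 mm radius, at 118 to 124 mm height) until the exhaust lever has been turned nearly home (past about 82 degrees); before that it moves only about 3 degrees.
- exhaust_grip (a point): Middle of the yellow sleeve of the exhaust lever, 88 mm from the stem axis, 150 mm above the bench. The sleeve is 18 mm wide, 14 mm high and 52 mm long, from 60 to 112 mm from the axis. Its y axis points outwards along the lever. Shut, the lever points away from the feed valve; it opens anticlockwise seen from above, about a quarter turn, and then points roughly to the stand's -x.
- feed_grip (a point): Middle of the blue sleeve of the air-feed lever: same sizes, y axis outwards along the lever. Shut, it points away from the exhaust valve; it opens anticlockwise seen from above, about a quarter turn, and then points roughly to the stand's +x.
- exhaust_lever (a joint): Angle of the exhaust lever, rad: 0 shut, growing anticlockwise as it opens; starts at 0 to 0.2. Fully open is where the brass pin on its plate, 40 mm from the axis, meets an adjustable stop screw, set differently on every stand: anywhere from 1.46 to 1.75. The stem drags with 0.45 N m (5 N at the sleeve) and stays where it is left; a hard rise above that is the stop.
- feed_lever (a joint): Angle of the air-feed lever, rad: 0 shut, growing anticlockwise as it opens; starts at 0 to 0.02. Same stiffness, and its own stop screw, also set anywhere from 1.40 to 1.75.
- bottle_centre (a point): Centre of an amber glass jar with a red cap, 68 mm across, 130 mm high, standing beside the stand; not to be moved.
- beaker_centre (a point): Centre of a clear glass beaker, 66 mm across, 75 mm high, standing beside the stand; not to be moved.
- spanner: A steel spanner 150 mm long lying flat on the bench in front of the stand; not to be moved. Origin under its middle.

How it is judged:
By the outcome, as a careful person would: the job done as asked, in the order asked, and still so for the second after the job is handed in, with the robot touching nothing.
It also fails if it takes over 67 s, if anything falls off the work surface, if the arm or the gripper's body presses on something with over 40 N, if the wrist force passes 120 N, or if a joint passes its speed limit or range.

ROBOT

A 6-joint arm with a two-finger parallel gripper is mounted at the origin on the work surface. World frame = base frame: x ahead of the robot, y to its left, z up, the work surface at z = 0. Lengths are in m, angles in rad, forces in N, time in s.
With the tool pointing down it reaches from about 0.375 to 0.9 m from the base axis. Payload 3.1 kg.
Tool frame: the origin (TCP) lies midway between the tips of the shut fingers; the grasp point (between the pads) lies manip.hold_point_z behind it (manip.hold_point_z is the distance from the TCP to the grasp point, in m); z points along the fingers, y is the direction in which the jaws open and shut (so a half turn about z gives the same grasp; the last joint's range is limited). The gripper opens to 85 mm and grips with 20 to 120 N. Pads are 22 mm wide; open, the fingers measure 114 mm over their backs; the gripper's body (76 mm by 85 mm) begins 54 mm behind the grasp point. The pads swing forward as they close: fully open they stand 13 mm farther back than shut.
Start: joints at [1.117, 0.527, 1.433, -0, 1.181, -0.178], TCP at [0.17, 0.602, 0.231] pointing down, gripper open.
Joint ranges: [-3.08, 3.08], [-0.75, 2.2], [0.22, 2.44], [-1.43, 4.57], [0, 2.65], [-2.85, 2.85]. Speed limits (rad/s): [2.79, 2.79, 3.14, 3.14, 3.14, 3.14].

INTERFACE

Orientations are given as a unit quaternion [x, y, z, w].
In Python, from station import manip, snapshot, workorder, models gives the robot as it stands.
- The arm moves only by the tool jog_arm, never from a script. Its argument "commands" is a list of rows, each a list of 5 numbers: the opening in per cent of the stroke, from 0 (shut) to 100 (fully open), then the shift along the world's x, y, z in cm, then the turn about the world's z in rad. A call has 1 to 8 rows; each row shifts and turns the pose as measured when the row begins; what a row does not reach is not made up. A row lasts 1/12 s, in which the tool goes at most 41.7 mm and 7.16 degrees, less where a joint would pass 70% of its speed; a pose out of reach is approached as far as the arm can. A call with a gripper value outside its range is refused whole. The fingers move at their own pace and stop on an object; "squeeze" is the grip in N (left out, the last holds). Time passes only in rows, so rows that do not move let the fingers close. It gives the time, the measured TCP pose, the force and the opening at its end, in the units of the state.
- manip.sense(): the state, without advancing time (a new reading comes with each control period).
- snapshot(name): name is "side" or "top" or "wrist"; returns a dict with "image" (400x640x3 uint8, red, green, blue), "intrinsics" (3x3 intrinsics, pixels), "extrinsics" (4x4, takes a point from camera to world coordinates); the wrist camera has in their place "hand_eye" (4x4, takes a point from camera to tool coordinates, whose origin is the TCP and whose axes are the flange's). Camera axes: x right, y down, z forward; pixel columns grow to the right and rows downward; lengths in m; the calibration is good to about 2 mm. A picture is of the moment at which its call begins: read the wrist's pose just before it. There is no depth.
- workorder.sign_off(): hands the job in, once; it reports no verdict.
Trained networks look in a picture, given as the dict that the camera call returned (one of the last four; its "shot" number tells which), for a name from the list of things; names that differ only in an ending like _2 or _b are one class to them, and where a whole thing is asked for, a point or a joint stands for the part that bears it (a point fixed in the world has none). Each returns a list of dicts, best first, with "score" (0 to 1); they miss things now and then, are a little off and sometimes report something else, mostly with a low value. They report only what shows in the picture. A call takes as long as a camera call.
- models.find_in(picture, name): "centre" ([x, y, z] in m, in world coordinates, good to about 4 mm: the middle of the surface that is visible of it).
- models.pinpoint(picture, name): "centre" ([x, y, z] in m, in world coordinates, good to about 4 mm: a listed point, or the origin of a listed thing).
The state is a dict: "t": time; "q": joint angles; "qd": joint speeds; "tau": joint torques, N m; "tcp_pos": TCP position; "tool_rot": TCP orientation; "force": force on the tool from outside, world axes, zero at the start; "ft_torque": the same for the moment, N m; "finger_gap": opening from 0.0 (shut) to 1.0 (fully open).
Only numpy, scipy, OpenCV 4.12 (cv2) and the standard library are available. Lean on these libraries where they do the work, as an engineer would, in place of code of your own. Each camera call takes 0.05 s, during which the arm holds its last target. There are 200 camera calls.

## Working session

There is one attempt and no reset: what is moved stays moved. The work goes in short steps, Python scripts to look and compute and a tool call to move; the robot and the scene stay as the last step left them, time stands still between calls to the robot, and variables do not carry over. Pictures are saved under pics/ and viewed, about 8 in all and at most 12, crops included, and the job is handed in when it is done.

Besides the shell and the picture viewer there is one more tool, called as name(argument=value, ...) on one line, values as JSON. jog_arm: Moves the arm, as the interface text tells. Its arguments: {"type":"object","properties":{"commands":{"type":"array","items":{"type":"array","items":{"type":"number"}}},"squeeze":{"type":"number"}},"required":["commands"]}

```bash
mkdir -p pics
python3 - <<'E'
from station import manip, snapshot, workorder, models
import cv2, numpy as np
s=manip.sense(); print(s, manip.hold_point_z)
for n in ["top","side"]:
    p=snapshot(n); cv2.imwrite(f"pics/{n}0.png",p["image"][:,:,::-1])
    for k in ["exhaust_stem","feed_stem","exhaust_grip","feed_grip","bottle_centre","beaker_centre","spanner"]:
        print(n,k,[(np.round(d["centre"],4).tolist(),round(d["score"],2)) for d in models.pinpoint(p,k)[:2]])
E
```

```text
{'t': 0.0, 'q': array([ 1.11752232e+00,  5.28476892e-01,  1.43394165e+00,  4.96889969e-06,
        1.18138005e+00, -1.78484090e-01]), 'qd': array([-1.44216937e-03, -7.51221446e-04,  4.49134271e-05, -7.73427398e-04,
        6.71283694e-04, -1.25854930e-03]), 'tau': array([ 3.76825074e-04, -4.42348766e+01, -1.78025830e+01, -1.61308785e-04,
        8.41820467e-03,  6.82475623e-07]), 'tcp_pos': array([0.1692255 , 0.60089381, 0.23031451]), 'tool_rot': array([ 1.36963942e-01,  9.90575420e-01, -1.04768225e-03, -3.44822700e-04]), 'force': array([-0.22297015, -0.31218876, -0.40864709]), 'ft_torque': array([-0.06306029, -0.02537628,  0.009678  ]), 'finger_gap': 0.9988377876195836} 0.0187
top exhaust_stem [([0.5676, 0.1323, 0.1508], 0.73)]
top feed_stem [([0.543, 0.0472, 0.15], 0.65)]
top exhaust_grip [([0.5882, 0.2155, 0.1511], 0.7)]
top feed_grip [([0.5162, -0.04, 0.1524], 0.96)]
top bottle_centre [([0.7332, 0.1689, 0.0698], 0.77)]
top beaker_centre [([0.3863, -0.0443, 0.041], 0.69)]
top spanner [([0.4111, 0.1685, 0.0016], 0.56)]
side exhaust_stem [([0.5742, 0.1329, 0.1443], 0.81)]
side feed_stem [([0.5495, 0.0443, 0.1478], 0.94)]
side exhaust_grip [([0.5856, 0.219, 0.1533], 0.97)]
side feed_grip [([0.521, -0.0384, 0.1512], 0.61)]
side bottle_centre [([0.7375, 0.1665, 0.0588], 0.63)]
side beaker_centre [([0.379, -0.0443, 0.0373], 0.74)]
side spanner [([0.4086, 0.165, 0.0016], 0.63)]
```

View pics/top0.png

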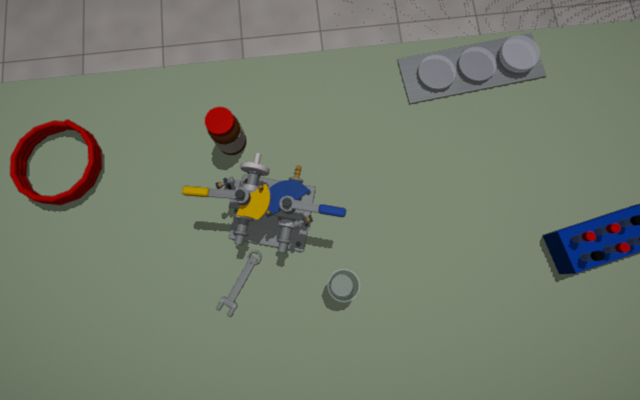

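View pics/side0.png

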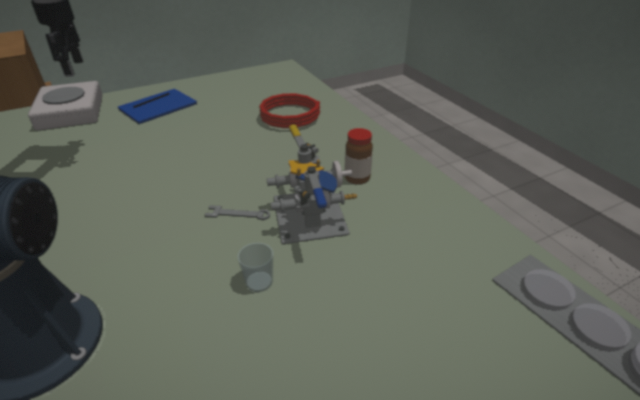

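The top view shows the exhaust lever (yellow) at (195,191) pointing left and the feed lever (blue) at (332,211) pointing right. The bottle is at (225,130), the beaker at (343,286) and the spanner at (240,283). This agrees with the networks. Next I move over the yellow sleeve.

jog_arm(commands=[[60,2.6,-2.4,0,-0.093],[60,2.6,-2.4,0,-0.093],[60,2.6,-2.4,0,-0.093],[60,2.6,-2.4,0,-0.093],[60,2.6,-2.4,0,-0.093],[60,2.6,-2.4,0,-0.093],[60,2.6,-2.4,0,-0.093],[60,2.6,-2.4,0,-0.093]], squeeze=20)

```text
t: 1.47
tcp_pos: [0.3785, 0.4074, 0.2323]
tool_rot: [0.496, 0.868, 0.004, 0.001]
force: [0.2, -0.0, 0.0]
finger_gap: 0.6
```

jog_arm(commands=[[60,2.6,-2.4,0,-0.093],[60,2.6,-2.4,0,-0.093],[60,2.6,-2.4,0,-0.093],[60,2.6,-2.4,0,-0.093],[60,2.6,-2.4,0,-0.093],[60,2.6,-2.4,0,-0.093],[60,2.6,-2.4,0,-0.093],[60,0,0,0,0]])

```text
t: 2.13
tcp_pos: [0.5748, 0.2247, 0.2341]
tool_rot: [0.762, 0.648, 0.006, 0.005]
force: [0.6, 1.1, 0.2]
finger_gap: 0.6
```

```bash
cat > h.py <<'E'
from station import manip, snapshot, workorder, models
import cv2, numpy as np
from scipy.spatial.transform import Rotation as R
def st():
    s=manip.sense(); y=R.from_quat(s["tool_rot"]).as_matrix()[:,1]
    print("t %.2f"%s["t"],np.round(s["tcp_pos"],4),"jaw %.3f"%np.arctan2(y[1],y[0]),"F",np.round(s["force"],1),"T",np.round(s["ft_torque"],2),"gap %.3f"%s["finger_gap"]); return s
def look(n,names,save=None):
    p=snapshot(n)
    if save: cv2.imwrite(f"pics/{save}.png",p["image"][:,:,::-1])
    for k in names: print(n,k,[(np.round(d["centre"],4).tolist(),round(d["score"],2)) for d in models.pinpoint(p,k)[:2]])
    return p
E
python3 - <<'E'
from h import *
st()
look("wrist",["exhaust_grip","exhaust_stem","feed_stem","feed_grip"],"w1")
look("top",["exhaust_grip","exhaust_stem","feed_stem","feed_grip"])
look("side",["exhaust_grip","exhaust_stem","feed_stem","feed_grip"])
E
```

```text
t 2.13 [0.5748 0.2247 0.2341] jaw -0.162 F [0.6 1.1 0.2] T [0.04 0.04 0.01] gap 0.600
wrist exhaust_grip [([0.5852, 0.2169, 0.1497], 0.69)]
wrist exhaust_stem [([0.5685, 0.133, 0.1508], 0.95)]
wrist feed_stem []
wrist feed_grip []
top exhaust_grip [([0.5875, 0.2173, 0.1503], 0.76)]
top exhaust_stem [([0.5721, 0.1344, 0.1524], 0.89)]
top feed_stem [([0.5457, 0.0477, 0.1493], 0.8)]
top feed_grip [([0.5164, -0.0402, 0.1513], 0.97)]
side exhaust_grip [([0.5858, 0.2154, 0.1532], 0.97)]
side exhaust_stem [([0.5721, 0.1348, 0.146], 0.92)]
side feed_stem [([0.549, 0.0424, 0.1517], 0.72)]
side feed_grip [([0.5223, -0.0359, 0.1515], 0.68)]
```

View pics/w1.png

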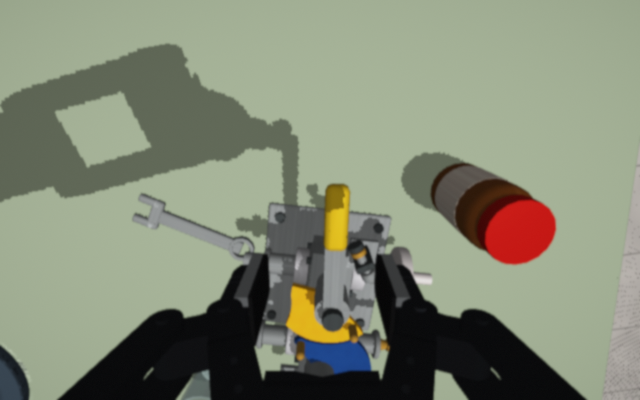

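jog_arm(commands=[[50,1.2,-0.5,0,-0.024],[45,0,0,-2.5,0],[45,0,0,-2.5,0],[45,0,0,-2.0,0],[45,0,0,-1.5,0],[45,0,0,-1.0,0],[45,0,0,-0.7,0],[45,0,0,0,0]])

```text
t: 3.55
tcp_pos: [0.5904, 0.2223, 0.1302]
tool_rot: [0.77, 0.638, 0.01, 0.006]
force: [0.1, -0.6, 0.4]
finger_gap: 0.451
```

Run:
```python
from h import *
st()
look("wrist",["exhaust_grip","exhaust_stem"],"w2")
```

```text
t 3.55 [0.5904 0.2223 0.1302] jaw -0.186 F [ 0.1 -0.6  0.4] T [-0.04 -0.01  0.01] gap 0.451
wrist exhaust_grip [([0.5874, 0.214, 0.1501], 0.87)]
wrist exhaust_stem []
```

View pics/w2.png

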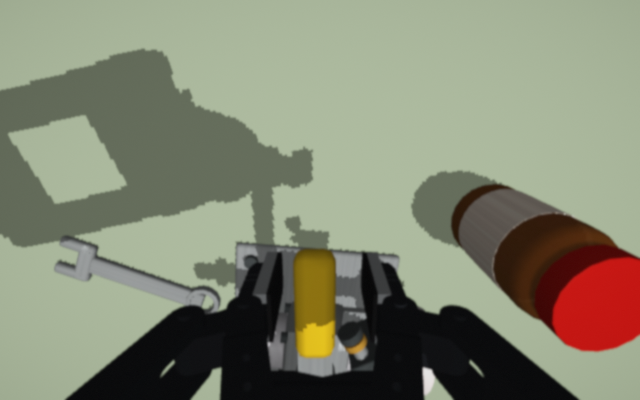

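```bash
cat >> h.py <<'E'
def plan(C,off,step,n,r=0.088,g=27):
    """rows along the arc from the measured pose; off = lever angle minus jaw angle"""
    s=st(); y=R.from_quat(s["tool_rot"]).as_matrix()[:,1]; jaw=np.arctan2(y[1],y[0])
    d=s["tcp_pos"][:2]-C; th=np.arctan2(d[1],d[0]); print("pos ang %.3f r %.4f lever-from-jaw %.3f"%(th,np.hypot(*d),jaw+off), "Ft %.1f Fr %.1f"%(-s["force"][0]*np.sin(th)+s["force"][1]*np.cos(th), s["force"][0]*np.cos(th)+s["force"][1]*np.sin(th)))
    p=s["tcp_pos"][:2]
    out=[]
    for i in range(1,n+1):
        a=th+i*step; q=np.array(C)+r*np.array([np.cos(a),np.sin(a)])
        dj=(th+n*step-jaw-off)/n
        out.append([g]+np.round((q-p)*100,2).tolist()+[0,round(dj,3)]); p=q
    print(out)
CE=np.array([0.571,0.1335]); CF=np.array([0.5465,0.0458])
E
python3 - <<'E'
from h import *
plan(CE,np.pi/2,0.08,16)
E
```

```text
t 3.70 [0.5915 0.2228 0.1325] jaw -0.186 F [-0.  -0.2 -0.2] T [ 0.   -0.01  0.03] gap 0.449
pos ang 1.345 r 0.0916 lever-from-jaw 1.385 Ft -0.0 Fr -0.2
[[27, -0.77, -0.23, 0, np.float64(0.077)], [27, -0.7, 0.07, 0, np.float64(0.077)], [27, -0.7, 0.02, 0, np.float64(0.077)], [27, -0.7, -0.04, 0, np.float64(0.077)], [27, -0.7, -0.09, 0, np.float64(0.077)], [27, -0.69, -0.15, 0, np.float64(0.077)], [27, -0.67, -0.2, 0, np.float64(0.077)], [27, -0.66, -0.26, 0, np.float64(0.077)], [27, -0.63, -0.31, 0, np.float64(0.077)], [27, -0.61, -0.36, 0, np.float64(0.077)], [27, -0.58, -0.41, 0, np.float64(0.077)], [27, -0.54, -0.45, 0, np.float64(0.077)], [27, -0.5, -0.49, 0, np.float64(0.077)], [27, -0.46, -0.53, 0, np.float64(0.077)], [27, -0.42, -0.57, 0, np.float64(0.077)], [27, -0.37, -0.6, 0, np.float64(0.077)]]
```

jog_arm(commands=[[27,-0.4,-0.3,-0.3,0],[27,0,0,0,0],[27,-0.7,0.07,0,0.077],[27,-0.7,0.02,0,0.08],[27,-0.7,-0.04,0,0.08],[27,-0.7,-0.09,0,0.08],[27,-0.69,-0.15,0,0.08],[27,-0.67,-0.2,0,0.08]])

```text
t: 4.37
tcp_pos: [0.564, 0.2183, 0.1387]
tool_rot: [0.589, 0.807, 0.034, 0.017]
force: [4.0, 5.5, -8.5]
finger_gap: 0.269
```

Run:
```python
from h import *
plan(CE,np.pi/2,0.08,8)
look("top",["exhaust_grip"])
```

```text
t 4.37 [0.564  0.2183 0.1387] jaw 0.310 F [ 4.   5.5 -8.5] T [ 0.72 -0.45 -0.19] gap 0.269
pos ang 1.653 r 0.0851 lever-from-jaw 1.880 Ft -4.4 Fr 5.2
[[27, -0.72, 0.2, 0, np.float64(0.052)], [27, -0.69, -0.14, 0, np.float64(0.052)], [27, -0.68, -0.2, 0, np.float64(0.052)], [27, -0.66, -0.25, 0, np.float64(0.052)], [27, -0.64, -0.3, 0, np.float64(0.052)], [27, -0.61, -0.35, 0, np.float64(0.052)], [27, -0.58, -0.4, 0, np.float64(0.052)], [27, -0.55, -0.44, 0, np.float64(0.052)]]
top exhaust_grip [([0.5633, 0.2183, 0.1525], 0.88)]
```

jog_arm(commands=[[34,-1.1,0.2,-0.3,0],[34,-1.1,-0.25,-0.3,0],[34,-1.1,-0.35,-0.2,0.02]])

```text
t: 4.72
tcp_pos: [0.5426, 0.2165, 0.137]
tool_rot: [0.585, 0.809, 0.045, 0.026]
force: [5.3, 5.9, -2.0]
finger_gap: 0.345
```

Run:
```python
from h import *
plan(CE,np.pi/2,0.12,6)
s=manip.sense();print(R.from_quat(s["tool_rot"]).as_matrix()[:,2].round(3))
look("top",["exhaust_grip"])
```

```text
t 4.72 [0.5426 0.2165 0.137 ] jaw 0.319 F [ 5.3  5.9 -2. ] T [ 0.86 -0.65  0.06] gap 0.345
pos ang 1.901 r 0.0877 lever-from-jaw 1.889 Ft -6.9 Fr 3.9
[[27, -0.98, -0.38, 0, np.float64(0.122)], [27, -0.92, -0.52, 0, np.float64(0.122)], [27, -0.85, -0.62, 0, np.float64(0.122)], [27, -0.77, -0.72, 0, np.float64(0.122)], [27, -0.68, -0.81, 0, np.float64(0.122)], [27, -0.58, -0.88, 0, np.float64(0.122)]]
[ 0.096  0.042 -0.995]
top exhaust_grip [([0.5485, 0.2146, 0.1521], 0.64)]
```

jog_arm(commands=[[34,-1.2,-0.5,-0.2,0.11],[34,-1.15,-0.6,-0.1,0.11],[34,-1.05,-0.75,-0.1,0.11],[34,-0.95,-0.9,-0.1,0.11]])

```text
t: 5.15
tcp_pos: [0.5086, 0.1947, 0.1373]
tool_rot: [0.389, 0.919, 0.06, 0.023]
force: [2.0, 9.1, -1.8]
finger_gap: 0.337
```

Run:
```python
from h import *
plan(CE,np.pi/2,0.1,6)
s=manip.sense();print(R.from_quat(s["tool_rot"]).as_matrix()[:,2].round(3))
look("top",["exhaust_grip"])
```

```text
t 5.15 [0.5086 0.1947 0.1373] jaw 0.770 F [ 2.   9.1 -1.8] T [ 1.25 -0.28  0.12] gap 0.337
pos ang 2.366 r 0.0874 lever-from-jaw 2.341 Ft -7.9 Fr 5.0
[[27, -0.63, -0.62, 0, np.float64(0.104)], [27, -0.51, -0.71, 0, np.float64(0.104)], [27, -0.44, -0.76, 0, np.float64(0.104)], [27, -0.36, -0.8, 0, np.float64(0.104)], [27, -0.28, -0.83, 0, np.float64(0.104)], [27, -0.2, -0.86, 0, np.float64(0.104)]]
[ 0.09   0.092 -0.992]
top exhaust_grip []
```

jog_arm(commands=[[34,-0.9,-0.95,-0.1,0.1],[34,-0.75,-1.05,-0.1,0.1],[34,-0.5,-0.8,-0.1,0.08]])

```text
t: 5.5
tcp_pos: [0.4905, 0.1696, 0.1369]
tool_rot: [0.26, 0.963, 0.066, 0.017]
force: [1.4, 7.4, 1.2]
finger_gap: 0.34
```

Run:
```python
from h import *
plan(CE,np.pi/2,0.04,6)
s=manip.sense();print(R.from_quat(s["tool_rot"]).as_matrix()[:,2].round(3))
look("top",["exhaust_grip"],"t3")
look("side",["exhaust_grip"])
```

```text
t 5.50 [0.4905 0.1696 0.1369] jaw 1.043 F [1.4 7.4 1.2] T [ 1.1  -0.31  0.16] gap 0.340
pos ang 2.720 r 0.0882 lever-from-jaw 2.613 Ft -7.3 Fr 1.8
[[27, -0.12, -0.33, 0, np.float64(0.058)], [27, -0.12, -0.33, 0, np.float64(0.058)], [27, -0.11, -0.33, 0, np.float64(0.058)], [27, -0.1, -0.34, 0, np.float64(0.058)], [27, -0.08, -0.34, 0, np.float64(0.058)], [27, -0.07, -0.34, 0, np.float64(0.058)]]
[ 0.067  0.118 -0.991]
top exhaust_grip []
side exhaust_grip []
```

jog_arm(commands=[[34,-0.16,-0.4,0,0.06],[34,-0.15,-0.4,0,0.06]])

```text
t: 5.87
tcp_pos: [0.4881, 0.1626, 0.1366]
tool_rot: [0.205, 0.976, 0.066, 0.013]
force: [1.8, 5.8, -2.8]
finger_gap: 0.342
```

jog_arm(commands=[[34,-0.13,-0.4,0,0.05]])

```text
t: 5.95
tcp_pos: [0.4871, 0.1594, 0.1365]
tool_rot: [0.181, 0.981, 0.067, 0.011]
force: [1.2, 5.6, -0.1]
finger_gap: 0.343
```

Run:
```python
from h import *
plan(CE,np.pi/2,0.04,3)
```

```text
t 5.95 [0.4871 0.1594 0.1365] jaw 1.207 F [ 1.2  5.6 -0.1] T [ 0.86 -0.15  0.02] gap 0.343
pos ang 2.842 r 0.0878 lever-from-jaw 2.777 Ft -5.7 Fr 0.6
[[27, -0.12, -0.33, 0, np.float64(0.062)], [27, -0.08, -0.34, 0, np.float64(0.062)], [27, -0.07, -0.34, 0, np.float64(0.062)]]
```

jog_arm(commands=[[34,-0.1,-0.4,0,0.05]])

```text
t: 6.03
tcp_pos: [0.4862, 0.1563, 0.1364]
tool_rot: [0.156, 0.985, 0.067, 0.009]
force: [0.5, 5.8, 1.1]
finger_gap: 0.339
```

jog_arm(commands=[[34,-0.09,-0.38,0,0.05]])

```text
t: 6.12
tcp_pos: [0.4855, 0.1533, 0.1363]
tool_rot: [0.132, 0.989, 0.068, 0.007]
force: [1.7, 5.4, 0.7]
finger_gap: 0.341
```

jog_arm(commands=[[34,-0.07,-0.35,0,0.05]])

```text
t: 6.2
tcp_pos: [0.4851, 0.1507, 0.1364]
tool_rot: [0.108, 0.992, 0.068, 0.005]
force: [3.0, 8.2, 0.9]
finger_gap: 0.336
```

jog_arm(commands=[[34,-0.05,-0.25,0,0.0]])

```text
t: 6.28
tcp_pos: [0.4849, 0.1499, 0.1364]
tool_rot: [0.11, 0.991, 0.07, 0.004]
force: [2.7, 14.2, 0.3]
finger_gap: 0.336
```

Run:
```python
from h import *
plan(CE,np.pi/2,0.04,3)
look("wrist",["exhaust_grip"],"w3")
plan(CE,np.pi/2,0.04,1)
```

```text
t 6.28 [0.4849 0.1499 0.1364] jaw 1.350 F [ 2.7 14.2  0.3] T [ 1.93 -0.27 -0.06] gap 0.336
pos ang 2.954 r 0.0876 lever-from-jaw 2.920 Ft -14.4 Fr -0.0
[[27, -0.09, -0.34, 0, np.float64(0.051)], [27, -0.04, -0.35, 0, np.float64(0.051)], [27, -0.03, -0.35, 0, np.float64(0.051)]]
wrist exhaust_grip [([0.4842, 0.1495, 0.1505], 0.93)]
t 6.38 [0.4849 0.1499 0.1364] jaw 1.348 F [1.7 9.2 1.3] T [ 1.42 -0.28 -0.12] gap 0.341
pos ang 2.953 r 0.0877 lever-from-jaw 2.919 Ft -9.4 Fr 0.1
[[27, -0.09, -0.34, 0, np.float64(0.074)]]
```

jog_arm(commands=[[36,0.1,0.55,0,0],[36,0,0,0,0]])

```text
t: 6.55
tcp_pos: [0.4851, 0.1557, 0.1356]
tool_rot: [0.112, 0.991, 0.068, 0.003]
force: [0.3, 0.8, 1.1]
finger_gap: 0.359
```

Run:
```python
from h import *
plan(CE,np.pi/2,0.04,1)
look("wrist",["exhaust_grip"],"w4")
```

```text
t 6.55 [0.4851 0.1557 0.1356] jaw 1.345 F [0.3 0.8 1.1] T [-0.03 -0.05 -0.06] gap 0.359
pos ang 2.888 r 0.0887 lever-from-jaw 2.915 Ft -0.8 Fr -0.1
[[27, -0.01, -0.36, 0, np.float64(0.013)]]
wrist exhaust_grip [([0.4867, 0.1529, 0.1505], 0.72)]
```

View pics/w4.png

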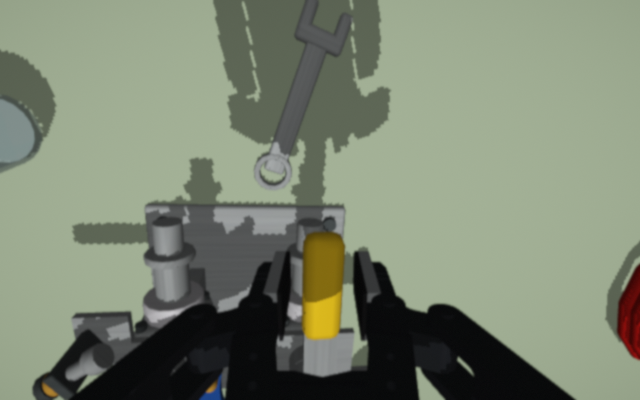

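jog_arm(commands=[[45,0,0,0,0],[45,0,0,2.0,0],[45,0,0,3.5,0],[45,0,0,3.5,0],[50,0.24,-1.22,1.0,-0.1],[50,0.24,-1.22,0,-0.1],[50,0.24,-1.22,0,-0.1],[50,0.24,-1.22,0,-0.1]])

```text
t: 7.32
tcp_pos: [0.4912, 0.103, 0.2385]
tool_rot: [0.315, 0.947, 0.065, 0.013]
force: [0.4, -0.6, 0.2]
finger_gap: 0.497
```

jog_arm(commands=[[50,0.24,-1.22,0,-0.1],[50,0.24,-1.22,0,-0.1],[50,0.24,-1.22,0,-0.1],[50,0.24,-1.22,0,-0.1],[50,0.24,-1.22,0,-0.1],[50,0.24,-1.22,0,-0.1],[50,0.24,-1.22,0,-0.1],[50,0.24,-1.22,0,-0.1]])

```text
t: 7.98
tcp_pos: [0.5069, -0.0031, 0.2379]
tool_rot: [0.678, 0.733, 0.05, 0.036]
force: [0.1, -0.3, 0.2]
finger_gap: 0.499
```

jog_arm(commands=[[50,0.24,-1.22,0,-0.1],[50,0.24,-1.22,0,-0.1],[50,0.24,-1.22,0,-0.1],[50,0.24,-1.22,0,-0.1],[50,0,0,0,0]])

```text
t: 8.4
tcp_pos: [0.5145, -0.0579, 0.2369]
tool_rot: [0.818, 0.572, 0.039, 0.045]
force: [0.2, -0.3, 0.5]
finger_gap: 0.499
```

Run:
```python
from h import *
plan(CF,-np.pi/2,0.04,1)
s=manip.sense();print(R.from_quat(s["tool_rot"]).as_matrix()[:,2].round(3))
n=["feed_grip","feed_stem","exhaust_stem","exhaust_grip"]
look("wrist",n,"w5"); p=look("top",n); look("side",n)
cv2.imwrite("pics/t5.png",cv2.resize(p["image"][130:270,160:380,::-1],None,fx=3,fy=3,interpolation=cv2.INTER_CUBIC))
```

```text
t 8.40 [ 0.5145 -0.0579  0.2369] jaw -0.351 F [ 0.2 -0.3  0.5] T [0.02 0.03 0.08] gap 0.499
pos ang -1.870 r 0.1085 lever-from-jaw -1.922 Ft 0.3 Fr 0.2
[[27, 0.94, 1.86, 0, np.float64(0.092)]]
[ 0.115 -0.03  -0.993]
wrist feed_grip [([0.5222, -0.0402, 0.1517], 0.81), ([0.3803, -0.0453, 0.039], 0.69)]
wrist feed_stem [([0.543, 0.0473, 0.1543], 0.67), ([0.3817, -0.0491, 0.0374], 0.21)]
wrist exhaust_stem []
wrist exhaust_grip []
top feed_grip [([0.5167, -0.035, 0.1551], 0.58)]
top feed_stem [([0.5429, 0.0451, 0.1502], 0.58)]
top exhaust_stem [([0.5717, 0.1348, 0.1517], 0.55)]
top exhaust_grip [([0.4863, 0.1541, 0.1518], 0.96)]
side feed_grip [([0.5202, -0.0399, 0.1514], 0.68)]
side feed_stem [([0.5486, 0.0441, 0.1475], 0.97), ([0.5219, -0.0354, 0.1516], 0.39)]
side exhaust_stem [([0.5726, 0.1329, 0.1463], 0.96)]
side exhaust_grip [([0.4832, 0.1546, 0.1515], 0.61), ([0.5709, 0.1318, 0.1445], 0.32)]
```

View pics/t5.png

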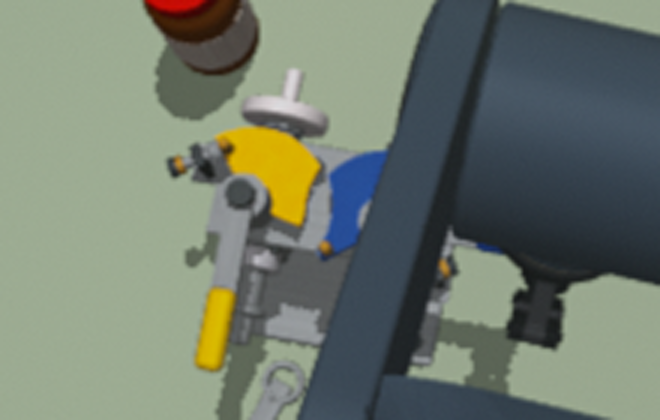

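The crop shows the yellow lever fully open, with its brass pin at (222,145) up against the stop screw at (200,160). Next is the blue lever.

jog_arm(commands=[[45,0.8,1.8,0,0.07],[45,0,0,-2.5,0],[45,0,0,-2.5,0],[45,0,0,-2.0,0],[45,0,0,-1.5,0],[45,0,0,-0.9,0],[45,0,0,-0.4,0],[45,0,0,0,0]])

```text
t: 9.82
tcp_pos: [0.5252, -0.0378, 0.1372]
tool_rot: [0.795, 0.603, 0.043, 0.046]
force: [0.5, 0.1, -0.4]
finger_gap: 0.452
```

Run:
```python
from h import *
plan(CF,-np.pi/2,0.04,1)
s=manip.sense();print(R.from_quat(s["tool_rot"]).as_matrix()[:,2].round(3))
look("wrist",["feed_grip"],"w6")
```

```text
t 9.82 [ 0.5252 -0.0378  0.1372] jaw -0.273 F [ 0.5  0.1 -0.4] T [-0.03  0.08 -0.01] gap 0.452
pos ang -1.820 r 0.0863 lever-from-jaw -1.844 Ft 0.4 Fr -0.2
[[27, 0.3, -0.25, 0, np.float64(0.063)]]
[ 0.124 -0.022 -0.992]
wrist feed_grip [([0.5203, -0.0414, 0.1524], 0.96), ([0.3823, -0.0482, 0.0362], 0.63)]
```

View pics/w6.png

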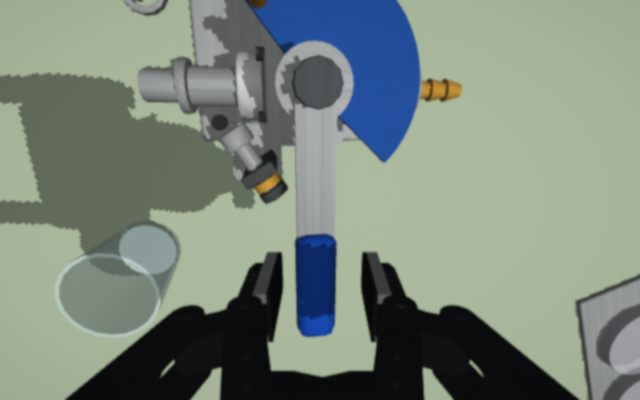

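jog_arm(commands=[[34,0,-0.15,-0.4,0],[34,0.4,-0.1,0,0.0],[34,0.4,-0.05,0,0.04],[34,0.4,-0.05,0,0.05]])

```text
t: 10.25
tcp_pos: [0.5307, -0.0397, 0.1342]
tool_rot: [0.766, 0.641, 0.041, 0.039]
force: [-4.8, 0.6, 3.6]
finger_gap: 0.343
```

jog_arm(commands=[[34,0.5,-0.05,0,0.05],[34,0.5,0,0,0.05]])

```text
t: 10.42
tcp_pos: [0.5352, -0.0392, 0.1339]
tool_rot: [0.731, 0.681, 0.039, 0.032]
force: [-6.7, -2.6, 2.0]
finger_gap: 0.341
```

Run:
```python
from h import *
plan(CF,-np.pi/2,0.12,6)
```

```text
t 10.42 [ 0.5352 -0.0392  0.1339] jaw -0.071 F [-6.7 -2.6  2. ] T [-0.33  0.98 -0.08] gap 0.341
pos ang -1.703 r 0.0857 lever-from-jaw -1.642 Ft -6.3 Fr 3.5
[[27, 1.02, -0.3, 0, np.float64(0.11)], [27, 1.05, 0.05, 0, np.float64(0.11)], [27, 1.04, 0.18, 0, np.float64(0.11)], [27, 1.01, 0.3, 0, np.float64(0.11)], [27, 0.97, 0.42, 0, np.float64(0.11)], [27, 0.91, 0.53, 0, np.float64(0.11)]]
```

jog_arm(commands=[[34,0.7,-0.15,0,0.0]])

```text
t: 10.5
tcp_pos: [0.539, -0.0402, 0.1338]
tool_rot: [0.73, 0.682, 0.036, 0.029]
force: [-5.7, -0.6, 2.6]
finger_gap: 0.337
```

jog_arm(commands=[[34,0.8,-0.1,0,0.05]])

```text
t: 10.58
tcp_pos: [0.5439, -0.0406, 0.1337]
tool_rot: [0.712, 0.7, 0.035, 0.025]
force: [-5.4, 1.6, 2.2]
finger_gap: 0.339
```

jog_arm(commands=[[34,1.1,0.05,0,0.1],[34,1.1,0.1,0,0.1]])

```text
t: 10.75
tcp_pos: [0.5593, -0.0387, 0.1335]
tool_rot: [0.635, 0.771, 0.033, 0.015]
force: [-6.1, -0.9, 3.1]
finger_gap: 0.341
```

Run:
```python
from h import *
plan(CF,-np.pi/2,0.12,6)
```

```text
t 10.75 [ 0.5593 -0.0387  0.1335] jaw 0.192 F [-6.1 -0.9  3.1] T [-0.22  1.06 -0.03] gap 0.341
pos ang -1.421 r 0.0854 lever-from-jaw -1.378 Ft -6.2 Fr -0.0
[[27, 1.07, -0.04, 0, np.float64(0.113)], [27, 1.0, 0.34, 0, np.float64(0.113)], [27, 0.95, 0.46, 0, np.float64(0.113)], [27, 0.89, 0.57, 0, np.float64(0.113)], [27, 0.81, 0.67, 0, np.float64(0.113)], [27, 0.73, 0.76, 0, np.float64(0.113)]]
```

jog_arm(commands=[[34,1.25,0.1,0,0.09],[34,1.2,0.35,0,0.11],[34,1.15,0.5,0,0.11],[34,1.1,0.65,0,0.11]])

```text
t: 11.08
tcp_pos: [0.5949, -0.0235, 0.1332]
tool_rot: [0.451, 0.892, 0.027, -0.005]
force: [-5.4, -3.2, 0.9]
finger_gap: 0.342
```

Run:
```python
from h import *
plan(CF,-np.pi/2,0.12,6)
```

```text
t 11.08 [ 0.5949 -0.0235  0.1332] jaw 0.635 F [-5.4 -3.2  0.9] T [-0.58  0.99 -0.03] gap 0.342
pos ang -0.961 r 0.0845 lever-from-jaw -0.936 Ft -6.2 Fr -0.5
[[27, 1.02, 0.37, 0, np.float64(0.116)], [27, 0.74, 0.75, 0, np.float64(0.116)], [27, 0.65, 0.83, 0, np.float64(0.116)], [27, 0.54, 0.9, 0, np.float64(0.116)], [27, 0.43, 0.96, 0, np.float64(0.116)], [27, 0.31, 1.01, 0, np.float64(0.116)]]
```

jog_arm(commands=[[34,1.2,0.65,0,0.11],[34,0.85,0.9,0,0.11],[34,0.65,0.85,0,0.09]])

```text
t: 11.33
tcp_pos: [0.616, -0.0026, 0.1328]
tool_rot: [0.299, 0.954, 0.019, -0.016]
force: [-3.7, -4.5, -0.6]
finger_gap: 0.343
```

Run:
```python
from h import *
plan(CF,-np.pi/2,0.05,6)
look("wrist",["feed_grip"])
```

```text
t 11.33 [ 0.616  -0.0026  0.1328] jaw 0.962 F [-3.7 -4.5 -0.6] T [-0.85  0.61 -0.04] gap 0.343
pos ang -0.608 r 0.0847 lever-from-jaw -0.609 Ft -5.8 Fr -0.5
[[27, 0.51, 0.18, 0, np.float64(0.05)], [27, 0.22, 0.38, 0, np.float64(0.05)], [27, 0.2, 0.39, 0, np.float64(0.05)], [27, 0.18, 0.4, 0, np.float64(0.05)], [27, 0.16, 0.41, 0, np.float64(0.05)], [27, 0.14, 0.42, 0, np.float64(0.05)]]
wrist feed_grip [([0.6112, -0.0085, 0.1496], 0.71)]
```

jog_arm(commands=[[34,0.6,0.55,0,0.07],[34,0.25,0.5,0,0.06]])

```text
t: 11.6
tcp_pos: [0.6225, 0.007, 0.1327]
tool_rot: [0.239, 0.971, 0.017, -0.019]
force: [-1.6, -5.7, -1.5]
finger_gap: 0.339
```

jog_arm(commands=[[34,0.18,0.4,0,0.05]])

```text
t: 11.68
tcp_pos: [0.6235, 0.0097, 0.1327]
tool_rot: [0.214, 0.976, 0.015, -0.02]
force: [-2.3, -4.4, -0.2]
finger_gap: 0.334
```

jog_arm(commands=[[34,0.16,0.38,0,0.05]])

```text
t: 11.77
tcp_pos: [0.6242, 0.012, 0.1326]
tool_rot: [0.19, 0.982, 0.014, -0.022]
force: [-2.7, -4.9, -0.7]
finger_gap: 0.34
```

jog_arm(commands=[[34,0.14,0.36,0,0.04]])

```text
t: 11.85
tcp_pos: [0.6245, 0.0138, 0.1326]
tool_rot: [0.17, 0.985, 0.012, -0.023]
force: [-3.4, -8.0, -0.4]
finger_gap: 0.344
```

Run:
```python
from h import *
plan(CF,-np.pi/2,0.04,3)
```

```text
t 11.85 [0.6245 0.0138 0.1326] jaw 1.229 F [-3.4 -8.  -0.4] T [-1.25  0.67 -0.04] gap 0.344
pos ang -0.389 r 0.0843 lever-from-jaw -0.342 Ft -8.7 Fr -0.1
[[27, 0.47, 0.19, 0, np.float64(0.024)], [27, 0.11, 0.33, 0, np.float64(0.024)], [27, 0.1, 0.34, 0, np.float64(0.024)]]
```

jog_arm(commands=[[34,0.1,0.25,0,0.0]])

```text
t: 11.93
tcp_pos: [0.6245, 0.0139, 0.1325]
tool_rot: [0.17, 0.985, 0.009, -0.023]
force: [-3.0, -8.3, -1.4]
finger_gap: 0.343
```

Run:
```python
from h import *
plan(CF,-np.pi/2,0.04,1)
p=look("wrist",["feed_grip","feed_stem"],"w7")
p=look("top",["feed_grip","feed_stem"])
st()
```

```text
t 11.93 [0.6245 0.0139 0.1325] jaw 1.229 F [-3.  -8.3 -1.4] T [-1.27  0.45 -0.01] gap 0.343
pos ang -0.388 r 0.0843 lever-from-jaw -0.342 Ft -8.8 Fr 0.4
[[27, 0.47, 0.19, 0, np.float64(-0.006)]]
wrist feed_grip [([0.6258, 0.0087, 0.1495], 0.63)]
wrist feed_stem [([0.5431, 0.0482, 0.1545], 0.9)]
top feed_grip []
top feed_stem []
t 12.23 [0.6246 0.0139 0.1326] jaw 1.226 F [-3.9 -6.2 -1.6] T [-0.93  0.44 -0.03] gap 0.339
```

View pics/w7.png

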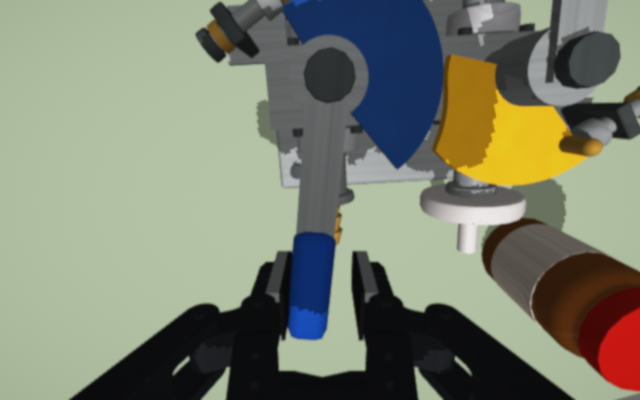

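jog_arm(commands=[[34,0.12,0.32,0,0.0]])

```text
t: 12.32
tcp_pos: [0.6246, 0.0139, 0.1325]
tool_rot: [0.172, 0.985, 0.008, -0.024]
force: [-3.2, -9.3, -1.5]
finger_gap: 0.338
```

Run:
```python
from h import *
plan(CF,-np.pi/2,0.04,1)
```

```text
t 12.32 [0.6246 0.0139 0.1325] jaw 1.224 F [-3.2 -9.3 -1.5] T [-1.39  0.49 -0.04] gap 0.338
pos ang -0.387 r 0.0843 lever-from-jaw -0.347 Ft -9.9 Fr 0.6
[[27, 0.46, 0.19, 0, np.float64(-0.001)]]
```

The lever is stalled solid at about twice its drag, so it is on the stop. I back off, rise and check.

jog_arm(commands=[[40,-0.2,-0.45,0,0],[45,0,0,0,0],[45,0,0,1.5,0],[45,0,0,3,0],[45,0,0,3.5,0],[45,0,0,3.5,0],[45,0,0,2,0]])

```text
t: 12.9
tcp_pos: [0.6198, 0.0091, 0.2683]
tool_rot: [0.179, 0.983, 0.011, -0.027]
force: [-0.2, 0.6, 0.8]
finger_gap: 0.454
```

jog_arm(commands=[[45,0,-3,2,0],[45,0,-4,2,0],[45,0,-4,0,0],[45,0,-4,0,0],[45,0,-4,0,0],[45,0,-4,0,0],[45,0,-3,0,0],[45,0,0,0,0]])

```text
t: 13.57
tcp_pos: [0.6252, -0.2578, 0.3265]
tool_rot: [0.179, 0.984, 0.012, -0.008]
force: [0.3, 0.3, 0.2]
finger_gap: 0.45
```

Run:
```python
from h import *
st()
n=["exhaust_grip","exhaust_stem","feed_grip","feed_stem","bottle_centre","beaker_centre","spanner"]
p=look("top",n); look("side",n)
cv2.imwrite("pics/t8.png",cv2.resize(p["image"][90:320,180:380,::-1],None,fx=2.6,fy=2.6,interpolation=cv2.INTER_CUBIC))
```

```text
t 13.57 [ 0.6252 -0.2578  0.3265] jaw 1.210 F [0.3 0.3 0.2] T [0.   0.02 0.01] gap 0.450
top exhaust_grip []
top exhaust_stem []
top feed_grip [([0.6216, 0.0066, 0.1524], 0.86)]
top feed_stem []
top bottle_centre [([0.7323, 0.1683, 0.0666], 0.95)]
top beaker_centre []
top spanner []
side exhaust_grip [([0.487, 0.153, 0.1547], 0.92)]
side exhaust_stem [([0.5734, 0.1328, 0.1491], 0.93), ([0.7355, 0.1686, 0.0591], 0.33)]
side feed_grip [([0.6243, 0.0075, 0.1523], 0.83), ([0.4116, 0.1672, 0.0035], 0.47)]
side feed_stem [([0.5478, 0.0459, 0.1472], 0.85)]
side bottle_centre [([0.7375, 0.1651, 0.0575], 0.67)]
side beaker_centre [([0.3757, -0.0462, 0.0395], 0.69)]
side spanner [([0.4112, 0.1656, 0.0026], 0.82)]
```

View pics/t8.png

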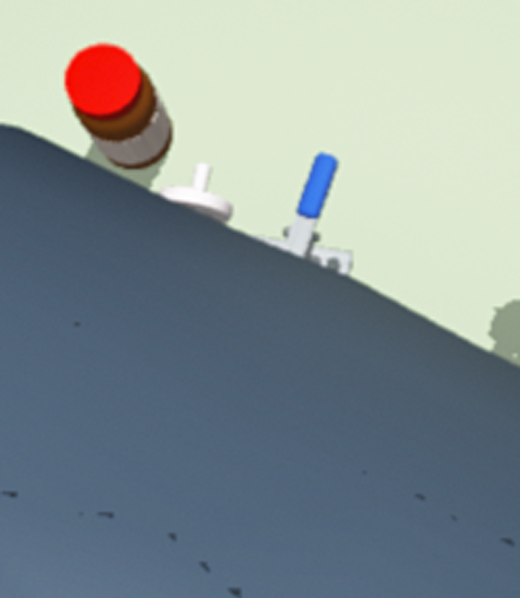

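The arm hides the stand from the top camera, so I move it further aside to check the blue pin against its screw.

jog_arm(commands=[[45,-1,-3.5,0,0],[45,-2,-3.5,0,0],[45,-2,-3.5,0,0],[45,-2,-3,0,0],[45,-3,-2.5,0,0],[45,-3,-2.5,0,0],[45,-3,-2,0,0],[45,0,0,0,0]])

```text
t: 15.03
tcp_pos: [0.4603, -0.4612, 0.3255]
tool_rot: [0.171, 0.985, 0.013, -0.009]
force: [0.6, 0.3, -0.6]
finger_gap: 0.454
```

Run:
```python
from h import *
st()
n=["exhaust_grip","exhaust_stem","feed_grip","feed_stem","beaker_centre","spanner"]
p=look("top",n)
cv2.imwrite("pics/t9.png",cv2.resize(p["image"][140:310,190:370,::-1],None,fx=3.5,fy=3.5,interpolation=cv2.INTER_CUBIC))
```

```text
t 15.03 [ 0.4603 -0.4612  0.3255] jaw 1.227 F [ 0.6  0.3 -0.6] T [-0.01  0.   -0.04] gap 0.454
top exhaust_grip [([0.4825, 0.1536, 0.1526], 0.58)]
top exhaust_stem [([0.5715, 0.1331, 0.1525], 0.75)]
top feed_grip [([0.619, 0.0116, 0.1545], 0.96)]
top feed_stem [([0.544, 0.0446, 0.1478], 0.63)]
top beaker_centre [([0.3886, -0.0477, 0.0371], 0.91)]
top spanner [([0.4112, 0.1659, 0.0052], 0.78)]
```

View pics/t9.png

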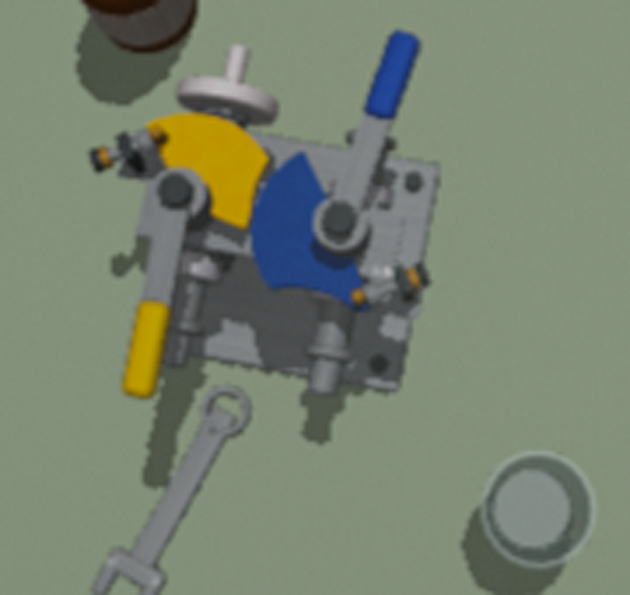

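Both pins sit on their screws: yellow at (157,133), blue at (358,296). The bottle, beaker and spanner have not moved.

```bash
python3 -c "
from station import workorder; print(workorder.sign_off())"
```

```text
the job is handed in; nothing more can be done
None
```

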